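# Index the supply carousel and open the next tub

### The arm

A 7-joint arm with a two-finger parallel gripper is mounted at the origin on a cart in front of the work surface, level with it; the furniture and walls round the work are solid. World frame = base frame: x ahead of the robot, y to its left, z up, the work surface at z = 0. Lengths are in m, angles in rad, forces in N, time in s.
With the tool pointing down it reaches from about 0.4 to 0.85 m from the base axis. Payload 4.5 kg.
Tool frame: the origin (TCP) lies midway between the tips of the shut fingers; the grasp point (between the pads) lies 19 mm behind it; z points along the fingers, y is the line along which they close (so a half turn about z gives the same grasp; the last joint's range is limited). The gripper opens to 88 mm and grips with 3 to 60 N. Pads are 18 mm wide; open, the fingers measure 123 mm over their backs; the gripper's body (75 mm by 187 mm) begins 45 mm behind the grasp point.
Start: joints at [-1.313, 0.689, -0.195, 1.565, 0.157, 0.902, -0.215], TCP at [0.139, 0.609, 0.239] pointing down, gripper open.
Joint ranges: [-3.01, 3.01], [-0.46, 2.08], [-1.47, 1.51], [0.13, 2.56], [-1, 4.14], [0.04, 2.09], [-2.66, 2.66]. Speed limits (rad/s): [2.57, 2.57, 3.14, 3.14, 3.14, 3.14, 3.14].

### API

Orientations are given as a unit quaternion [x, y, z, w].
In Python, from plant import get_state, viewer, workorder gives the robot as it stands. The module is installed in compiled form; this text tells all that it offers.
- The arm moves only by the tool step_arm, never from a script. Its argument "motion" is a list of rows, each an object of numbers: "wx", "wy", "wz": the turn, a rotation vector about the tool's x, y, z each as a share of 180 degrees, from -1 to 1; "dx", "dy", "dz": the shift along the tool's x, y, z each as a share of 8 cm, from -1 to 1; "claw": the finger opening in mm, from 0 to 88.1. A call has 1 to 8 rows; each row is the pose to reach, as a shift and turn from the pose commanded when the call began, along the tool's axes at that moment, turning the shorter way round; what a row does not reach only later rows make up. A row lasts 1/10 s, in which the tool goes at most 50 mm and 8.59 degrees, less where a joint would pass 70% of its speed; a pose out of reach is approached as far as the arm can. A call with a number of a shift or a turn outside -1 to 1 is refused whole. A call with a gripper value outside its range is refused whole. The fingers move at their own pace and stop on an object; "force" is the grip in N (left out, the last holds). Time passes only in rows, so rows that repeat a pose let the fingers close. It gives the time, the measured TCP pose, the force, the opening and the grip force at its end, in the units of the state.
- get_state(): the state, without advancing time (a new reading comes with each control period).
- viewer.snapshot(name): name is "scene" or "top"; returns (picture, depth): 480x640x3 uint8, red, green, blue; 480x640 float32, m along the optical axis (not along the pixel's ray), 0 where there is no reading.
- viewer.calibration(name): a dict with "vfov" (degrees; the focal length in pixels is half the picture's height over the tangent of half this angle, whatever the lens; pixels are square), "cx", "cy" (the principal point, pixels), "dist_coeffs" ([k1, k2, p1, p2, k3] as OpenCV has them; the pictures are not rectified), "extrinsics" (4x4, takes a point from camera to world coordinates). Camera axes: x right, y down, z forward; pixel columns grow to the right and rows downward; lengths in m; the calibration is good to about 2 mm. A picture is of the moment at which its call begins. calibration takes no time and is no camera call.
- workorder.finish_job(): hands the job in; it is judged then, once.
The state is a dict: "clock": time; "q": joint angles; "qd": joint speeds; "joint_torque": joint torques, N m; "tool_pos": TCP position; "eef_rot": TCP orientation; "contact_force": force on the tool from outside, world axes, zero at the start; "moment": the same for the moment, N m; "opening": opening from 0.0 (shut) to 1.0 (fully open); "finger_force": force on a finger pad.
Only numpy, scipy, OpenCV 4.12 (cv2) and the standard library are available. Lean on these libraries where they do the work, as an engineer would, in place of code of your own. Each camera call takes 0.05 s, during which the arm holds its last target. There are 200 camera calls.

### The job

The white tub at the front of the supply carousel is empty. Pull up the carousel's red locking knob, turn the tray one place so that the tub with the blue lid comes to the yellow tab at the front, and let the knob snap fully home; then lift the lid off by its knob and set it down flat on the table, right way up, without dropping it. Leave the tubs in their compartments and the other things on the table where they are.

Things in the scene. Friction and masses are not known exactly. Their poses are not given: they have to be found in the camera images.
- carousel: Round supply carousel, 344 mm across, fixed on the table. Origin: on its turning axis at table height, z up. Its -x axis points to the front, where a yellow tab 62 mm wide sticks out to 197 mm from the axis. Silver index plate: top at 22 mm, six holes 60 degrees apart, one at the front. Grey tray: 268 mm across, floor 34 mm up; only the lid and glue stick reach over 100 mm (to 130 mm).
- tray (a joint): Turning of the tray (six compartments 60 degrees apart, centres 90 mm from the axis), rad, positive counter-clockwise from above; 0 at the start, one place is 1.047 either way, stops at +-2.3. It turns stiffly (0.1 N m friction) and stays where left; with the pin in a hole it cannot turn (play 0.01 rad).
- lock_knob (a joint): Pull of the red locking knob (spring index plunger), m: 0 = home, pin in its hole; grows upward to a stop at 0.015. The spring pulls it down with 6 N at 0, 10.5 N at the stop. From 0.012 the 10 mm round-tipped pin is clear of the plate. Let go over solid plate it stops at about 0.011 and rides on it until a hole comes under it; it drops in from within about 3 mm.
- knob_grip (a point): Centre of the red locking knob: round, upright, 28 mm across, from 70 to 98 mm above the table when home. Below it a thin neck and a sleeve 20 mm across, up to 61 mm, on a dark bracket 36 mm wide, up to 36 mm. It sits on the tray's rim 152 mm from the axis and goes round with the tray, so it is also the handle to turn the tray by; at the start it is at the front, over the front hole.
- front_spot (a point): Centre of the front compartment's floor: a fixed point of the carousel, 90 mm from its axis towards the yellow tab, 34 mm above the table. The covered tub must come to stand here.
- tub_covered: White round tub with the blue lid on it, 74 mm across, 55 mm tall, loose in its compartment with 3 to 5 mm of play; holds steel strapping seals. Origin: centre of its underside, z up. At the start it is one place to the left or to the right of the front (this varies).
- lid: Loose blue lid, 78 mm across, 45 mm tall with its knob, 50 to 100 g. Origin: centre of the underside of its 5 mm locating step (61 mm across), which hangs 3.5 mm clear inside the tub's mouth, 50 mm above the tub's underside; z up. Lifts straight off. Flat on the table its origin is at table height. The table is free beside the carousel but for the bystanders, to y = -0.38 on the right.
- lid_grip (a point): Point to grip in the lid's knob, 35 mm above the lid's origin. The knob is an upright cylinder 22 mm across, from 20 to 45 mm above the lid's origin; under it a 12 mm stem and the lid's plate, whose top is 12 mm above the lid's origin.
- tub_open: White tub of the same size without a lid, with green strap buckles, one place to the other side of the front. Origin: centre of its underside.
- tub_empty: White tub of the same size, empty, without a lid, in the front compartment at the start. Origin: centre of its underside.
- parcel_large: Bystander: brown taped carton 119 x 169 x 61 mm, on the left. Origin: centre of its underside.
- brown_tape: Bystander: roll of brown packing tape lying flat, 101 mm across, 48 mm tall, on the left. Origin: centre of its underside.
- tape_measure: Bystander: yellow tape measure 62 x 71 x 42 mm, front left. Origin: centre of its underside.
- black_marker: Bystander: black capped marker 138 mm long, 20 mm thick, lying along its y axis, front right. Origin: centre of its underside.
- red_pad: Bystander: pad of red slips 70 x 98 x 12 mm, front right. Origin: centre of its underside.
- stapler: Bystander: grey desk stapler 36 x 150 x 54 mm (long along its y axis), front right. Origin: centre of its underside.
Things that resemble listed ones, but are neither listed nor needed, are in the scene too. What is shaped like the tub_empty but purple is not meant.

How it is judged:
By the outcome, as a careful person would: the job done as asked, in the order asked, and still so for the second after the job is handed in, with the robot touching nothing.
It also fails if it takes over 58 s, if anything falls off the work surface, if the arm or the gripper's body presses on something with over 40 N, if the wrist force passes 120 N, or if a joint passes its speed limit or range.

## Working session

There is one attempt and no reset: what is moved stays moved. The work goes in short steps, Python scripts to look and compute and a tool call to move; the robot and the scene stay as the last step left them, time stands still between calls to the robot, and variables do not carry over. Pictures are saved under pics/ and viewed, at most 10 in all, crops included, and the job is handed in when it is done.

Besides the shell and the picture viewer there is one more tool, called after "Call:" as name(argument=value, ...), one argument or row to a line, values as JSON. step_arm: Moves the arm, as the interface text tells. Shift numbers are shares of 8 cm and turn numbers shares of 180 degrees, none past 1 either way. Its arguments: {"type":"object","properties":{"motion":{"type":"array","items":{"type":"object","properties":{"wx":{"type":"number","minimum":-1,"maximum":1},"wy":{"type":"number","minimum":-1,"maximum":1},"wz":{"type":"number","minimum":-1,"maximum":1},"dx":{"type":"number","minimum":-1,"maximum":1},"dy":{"type":"number","minimum":-1,"maximum":1},"dz":{"type":"number","minimum":-1,"maximum":1},"claw":{"type":"number"}}}},"force":{"type":"number"}},"required":["motion"]}

```bash
mkdir -p pics; cat > h.py <<'E'
import numpy as np, cv2
from plant import get_state, viewer, workorder
def cam(n):
    c=viewer.calibration(n); f=240/np.tan(np.radians(c['vfov'])/2)
    return np.array([[f,0,c['cx']],[0,f,c['cy']],[0,0,1.]]),np.array(c['dist_coeffs'],float),np.array(c['extrinsics'])
def snap(n,name=None):
    p,d=viewer.snapshot(n)
    if name: cv2.imwrite('pics/'+name,p[:,:,::-1])
    return p,d
def cloud(n,d):
    K,D,E=cam(n); v,u=np.mgrid[:480,:640]
    r=cv2.undistortPoints(np.stack([u,v],-1).reshape(-1,1,2).astype(float),K,D).reshape(480,640,2)
    P=np.concatenate([r*d[...,None],d[...,None]],-1)
    W=P@E[:3,:3].T+E[:3,3]; W[d==0]=np.nan
    return W
E
python3 - <<'E'
from h import *
for n in('scene','top'):
    p,d=snap(n,n+'0.png'); np.savez(f'{n}0.npz',p=p,d=d); print(n,cam(n)[2].round(3).tolist(),cam(n)[0][0,0],(d==0).mean())
s=get_state(); print(s)
E
```

```text
scene [[-0.995, 0.066, -0.076, 0.609], [0.1, 0.574, -0.813, 1.282], [-0.01, -0.816, -0.577, 0.944], [0.0, 0.0, 0.0, 1.0]] 606.0465905817632 0.004140625
top [[0.027, -0.99, 0.136, 0.334], [-1.0, -0.027, 0.004, 0.069], [-0.001, -0.136, -0.991, 1.417], [0.0, 0.0, 0.0, 1.0]] 474.2615613047512 0.0038216145833333335
{'clock': 0.1, 'q': array([-1.3132441 ,  0.68989482, -0.19453974,  1.56622442,  0.15728308,
        0.90248649, -0.21512204]), 'qd': array([ 0.00097289, -0.00132333,  0.00154486, -0.00503032,  0.00116858,
        0.00084058, -0.00106992]), 'joint_torque': array([-4.09225162e-03, -5.28496921e+01, -1.27171721e+00, -1.53836900e+01,
       -5.25436399e-02,  1.99527909e-03,  5.64465859e-05]), 'tool_pos': array([0.13858417, 0.60886987, 0.23799818]), 'eef_rot': array([ 1.11614509e-01,  9.93751248e-01, -8.10410319e-04, -4.51715096e-05]), 'contact_force': array([-0.26375498, -0.42637897, -0.19491537]), 'moment': array([ 0.00782474, -0.01035772, -0.04446955]), 'finger_force': 0.0, 'opening': 1.0065507048579758}
```

View pics/top0.png

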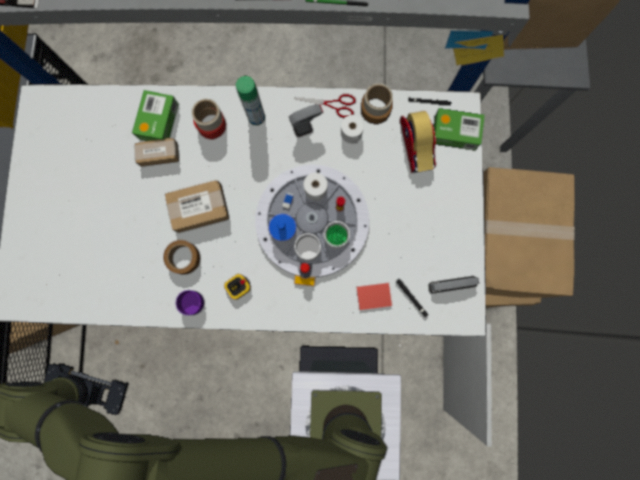

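View pics/scene0.png

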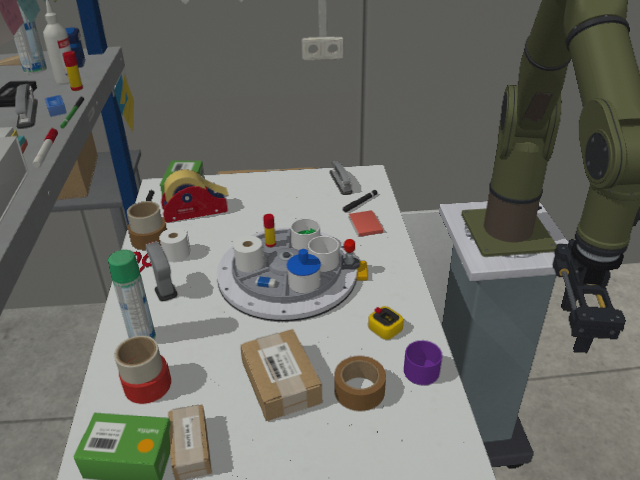

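The top view shows the blue lid at about (282,229), left of the front, with the red knob at (305,268), the yellow tab at (304,281) and the axis near (312,218). The open tub is on the right at (337,235). The scene view confirms this, so the tray turns by +1.047.

```bash
python3 - <<'E'
from h import *
from scipy.optimize import least_squares
for n in('scene','top'):
    z=np.load(n+'0.npz'); p=z['p'];W=cloud(n,z['d']); h=cv2.cvtColor(p,cv2.COLOR_RGB2HSV)
    X,Y,Z=W[...,0],W[...,1],W[...,2]
    roi=(abs(X-.55)<.27)&(abs(Y-.08)<.22)
    def show(l,m):
        P=W[m]; print(n,l,m.sum(),np.median(P,0).round(4),P.min(0).round(3),P.max(0).round(3))
    H,S,V=h[...,0].astype(int),h[...,1],h[...,2]
    near=roi&(X<.45)
    show('red',near&((H<8)|(H>172))&(S>130)&(Z>.06)&(abs(Y-.08)<.08))
    show('yel',near&(H>15)&(H<32)&(S>140)&(abs(Y-.08)<.06)&(Z>.0))
    b=roi&(H>100)&(H<125)&(S>130)&(X<.6)
    show('lidplate',b&(Z>.085)&(Z<.103)); show('lidknob',b&(Z>.115)&(Z<.14))
    show('table',(Z<.008)&(abs(X-.5)<.2)&(abs(Y+.2)<.05))
    # plate outer rim fit on top at z=.022
    m=roi&(Z>.014)&(Z<.029)
    P=W[m][:,:2]
    c=np.nanmedian(P,0)
    for _ in range(4):
        a=np.arctan2(*(P-c).T[::-1]); r=np.linalg.norm(P-c,axis=1)
        e=[P[(k:=np.where((a>=t)&(a<t+.1)&(r<.19))[0])[np.argsort(r[k])[-2]]] for t in np.arange(-3.1,3.1,.1) if ((a>=t)&(a<t+.1)&(r<.19)).sum()>4]
        e=np.array(e); s=least_squares(lambda q:np.hypot(*(e-q[:2]).T)-.172,c,loss='soft_l1',f_scale=.003); c=s.x
    print(n,'axis',c.round(4),np.median(abs(s.fun)),len(e))
E
```

```text
scene red 55 [0.4448 0.1357 0.0937] [0.439 0.119 0.072] [0.45  0.143 0.101]
scene yel 73 [0.4162 0.1238 0.0171] [0.405 0.102 0.002] [0.43  0.14  0.021]
scene lidplate 498 [0.5648 0.2054 0.0947] [0.526 0.155 0.088] [0.6   0.237 0.103]
scene lidknob 86 [0.5647 0.2014 0.127 ] [0.555 0.186 0.115] [0.575 0.212 0.133]
scene table 2340 [ 5.135e-01 -1.991e-01  4.000e-04] [ 0.3   -0.25  -0.009] [ 0.7   -0.15   0.008]
scene axis [0.6008 0.1155] 0.001235851727623527 53
top red 39 [0.4429 0.1258 0.095 ] [0.437 0.115 0.076] [0.449 0.137 0.103]
top yel 96 [0.4172 0.1194 0.0166] [0.405 0.102 0.009] [0.429 0.14  0.033]
top lidplate 506 [0.5612 0.1939 0.0938] [0.526 0.158 0.085] [0.6   0.233 0.102]
top lidknob 50 [0.5639 0.1945 0.1278] [0.554 0.184 0.118] [0.575 0.203 0.134]
top table 4096 [ 0.5061 -0.2002 -0.001 ] [ 0.3   -0.25  -0.012] [ 0.7   -0.15   0.008]
top axis [0.6017 0.1128] 0.0017251205176396223 62
```

```bash
cat > tl.py <<'E'
# print shift (shares, tool axes) from current measured pose to world target
import sys; from h import *
from scipy.spatial.transform import Rotation as Ro
def shares(t,s=None):
    s=s or get_state(); R=Ro.from_quat(s['eef_rot']).as_matrix()
    return (R.T@(np.array(t)-s['tool_pos'])/.08).round(4)
E
python3 - <<'E'
from tl import *
for n in('scene','top'):
    z=np.load(n+'0.npz'); p=z['p'];W=cloud(n,z['d']); h=cv2.cvtColor(p,cv2.COLOR_RGB2HSV)
    X,Y,Z=W[...,0],W[...,1],W[...,2];H,S=h[...,0].astype(int),h[...,1]
    m=((H<8)|(H>172))&(S>120)&(Z>.062)&(abs(Y-.13)<.035)&(X>.41)&(X<.49)
    P=W[m]; m2=m&(Z>.09);Q=W[m2]
    print(n,m.sum(),P.min(0).round(4),P.max(0).round(4),'top',Q.mean(0).round(4),Q.min(0).round(4),Q.max(0).round(4))
    # mask centroid ray intersect z=.085
    K,D,E=cam(n); v,u=np.nonzero(m); r=cv2.undistortPoints(np.array([[[u.mean(),v.mean()]]]),K,D).ravel()
    d=E[:3,:3]@[*r,1]; print('ray', (E[:3,3]+d*((.085-E[2,3])/d[2])).round(4),u.mean(),v.mean())
    b=(H>100)&(H<125)&(S>130)&(X<.65)&(X>.48)&(Z>.085)&(Z<.14)&(abs(Y-.19)<.06)
    k=b&(Z>.118); v,u=np.nonzero(k); r=cv2.undistortPoints(np.array([[[u.mean(),v.mean()]]]),K,D).ravel()
    d=E[:3,:3]@[*r,1]; print('lid ray', (E[:3,3]+d*((.12-E[2,3])/d[2])).round(4))
print(shares([.45,.129,.15]))
E
```

```text
scene 129 [0.4394 0.1177 0.0716] [0.4644 0.1456 0.101 ] top [0.4515 0.1333 0.0966] [0.4394 0.1177 0.0907] [0.4637 0.1451 0.101 ]
ray [0.4506 0.1274 0.085 ] 348.9767441860465 245.48062015503876
lid ray [0.5644 0.1913 0.12  ]
top 79 [0.4374 0.115  0.0764] [0.4627 0.1405 0.1032] top [0.4504 0.127  0.097 ] [0.4374 0.115  0.0906] [0.4627 0.1401 0.1032]
ray [0.4506 0.127  0.085 ] 304.8481012658228 267.55696202531647
lid ray [0.5658 0.1948 0.12  ]
[-5.1263 -4.9836  1.1085]
```

Call:
step_arm(
  motion=[
    {"dx": -0.85, "dy": -0.83, "claw": 88},
    {"dx": -0.85, "dy": -0.83, "claw": 88},
    {"dx": -0.85, "dy": -0.83, "claw": 88},
  ],
)

```text
$.motion[0]: bad value
```

Call:
step_arm(
  motion=[
    {"dx": -0.85, "dy": -0.83, "claw": 70},
    {"dx": -0.85, "dy": -0.83, "claw": 60},
    {"dx": -0.85, "dy": -0.83, "claw": 60},
  ],
)

```text
$.motion[0]: bad value
```

Call:
step_arm(
  motion=[
    {"dx": -0.85, "dy": -0.83, "claw": 60},
    {"dx": -0.85, "dy": -0.83, "claw": 60},
    {"dx": -0.85, "dy": -0.83, "claw": 60},
  ],
)

```text
$.motion[0]: bad value
```

```bash
python3 -c "
from tl import *
s=get_state();print(s['clock'],s['q'].round(3),s['tool_pos'],s['eef_rot'],s['opening'],shares([.4507,.128,.16],s))"
```

```text
0.1 [-1.313  0.69  -0.195  1.566  0.157  0.902 -0.215] [0.13858417 0.60886987 0.23799818] [ 1.11614509e-01  9.93751248e-01 -8.10410319e-04 -4.51715096e-05] 1.0065507048579758 [-5.1376 -4.994   0.9835]
```

Call:
step_arm(
  motion=[
    {"dx": -0.85, "dy": -0.83, "dz": 0, "wx": 0, "wy": 0, "wz": 0, "claw": 88},
    {"dx": -0.85, "dy": -0.83, "dz": 0, "wx": 0, "wy": 0, "wz": 0, "claw": 60},
    {"dx": -0.85, "dy": -0.83, "dz": 0, "wx": 0, "wy": 0, "wz": 0, "claw": 60},
  ],
  force=30,
)

```text
clock: 0.4
tool_pos: [0.1956, 0.5228, 0.238]
eef_rot: [0.116, 0.993, -0.004, 0.002]
contact_force: [-0.4, 0.1, -0.3]
opening: 0.844
finger_force: 0.0
```

```bash
python3 -c "
from tl import *
s=get_state();print(s['clock'],s['q'].round(3),s['tool_pos'],s['eef_rot'],s['opening'],shares([.4507,.128,.16],s))"
```

```text
0.4 [-1.177  0.605 -0.201  1.765  0.167  0.795 -0.122] [0.1955604  0.52277641 0.23796318] [ 0.11571253  0.99327312 -0.00383849  0.00209288] 0.8439914293003465 [-4.2331 -4.0623  1.0249]
```

Call:
step_arm(
  motion=[
    {"dx": -0.85, "dy": -0.83, "dz": 0, "wx": 0, "wy": 0, "wz": 0, "claw": 60},
    {"dx": -0.85, "dy": -0.83, "dz": 0, "wx": 0, "wy": 0, "wz": 0, "claw": 60},
    {"dx": -0.85, "dy": -0.83, "dz": 0, "wx": 0, "wy": 0, "wz": 0, "claw": 60},
  ],
)

```text
clock: 0.7
tool_pos: [0.2462, 0.4433, 0.2382]
eef_rot: [0.116, 0.993, -0.003, 0.001]
contact_force: [0.5, 0.2, -0.1]
opening: 0.683
finger_force: 0.0
```

Call:
step_arm(
  motion=[
    {"dx": -0.85, "dy": -0.83, "dz": 0, "wx": 0, "wy": 0, "wz": 0, "claw": 60},
    {"dx": -0.85, "dy": -0.83, "dz": 0, "wx": 0, "wy": 0, "wz": 0, "claw": 60},
    {"dx": -0.85, "dy": -0.83, "dz": 0, "wx": 0, "wy": 0, "wz": 0, "claw": 60},
  ],
)

```text
clock: 1.0
tool_pos: [0.2968, 0.3642, 0.2383]
eef_rot: [0.116, 0.993, -0.003, 0.001]
contact_force: [0.2, 1.5, -0.1]
opening: 0.681
finger_force: 0.0
```

Call:
step_arm(
  motion=[
    {"dx": -0.85, "dy": -0.83, "dz": 0, "wx": 0, "wy": 0, "wz": 0, "claw": 60},
    {"dx": -0.85, "dy": -0.83, "dz": 0, "wx": 0, "wy": 0, "wz": 0, "claw": 60},
    {"dx": -0.85, "dy": -0.83, "dz": 0, "wx": 0, "wy": 0, "wz": 0, "claw": 60},
  ],
)

```text
clock: 1.3
tool_pos: [0.348, 0.285, 0.2384]
eef_rot: [0.117, 0.993, -0.002, 0.001]
contact_force: [-0.0, -0.9, -0.5]
opening: 0.68
finger_force: 0.0
```

Call:
step_arm(
  motion=[
    {"dx": -0.85, "dy": -0.83, "dz": 0, "wx": 0, "wy": 0, "wz": -0.04, "claw": 60},
    {"dx": -0.85, "dy": -0.83, "dz": 0, "wx": 0, "wy": 0, "wz": -0.04, "claw": 60},
    {"dx": -0.85, "dy": -0.83, "dz": 0.3, "wx": 0, "wy": 0, "wz": -0.04, "claw": 60},
    {"dx": -0.85, "dy": -0.83, "dz": 0.5, "wx": 0, "wy": 0, "wz": -0.04, "claw": 60},
  ],
)

```text
clock: 1.7
tool_pos: [0.3975, 0.2104, 0.198]
eef_rot: [0.051, 0.999, 0.001, 0.0]
contact_force: [-0.5, 0.5, 0.6]
opening: 0.68
finger_force: 0.0
```

```bash
python3 -c "
from tl import *
s=get_state();print(s['clock'],s['q'].round(3),s['tool_pos'],s['eef_rot'],s['opening'],shares([.4507,.128,.16],s))"
```

```text
1.7 [-0.419  0.545 -0.259  2.118  0.276  0.508  0.586] [0.39747853 0.21044344 0.19798965] [5.06546769e-02 9.98716019e-01 5.98209613e-04 2.44365237e-04] 0.6797362518418676 [-0.7659 -0.9585  0.474 ]
```

Call:
step_arm(
  motion=[
    {"dx": -0.766, "dy": -0.958, "dz": 0.47, "wx": 0, "wy": 0, "wz": 0, "claw": 60},
    {"dx": -0.766, "dy": -0.958, "dz": 0.47, "wx": 0, "wy": 0, "wz": 0, "claw": 60},
    {"dx": -0.766, "dy": -0.958, "dz": 0.47, "wx": 0, "wy": 0, "wz": 0, "claw": 60},
    {"dx": -0.766, "dy": -0.958, "dz": 0.47, "wx": 0, "wy": 0, "wz": 0, "claw": 60},
    {"dx": -0.766, "dy": -0.958, "dz": 0.47, "wx": 0, "wy": 0, "wz": 0, "claw": 60},
  ],
)

```text
clock: 2.2
tool_pos: [0.4498, 0.1304, 0.1613]
eef_rot: [0.048, 0.999, 0.001, 0.0]
contact_force: [0.6, 0.7, 1.4]
opening: 0.681
finger_force: 0.0
```

```bash
python3 -c "
from tl import *
s=get_state();print(s['clock'],s['q'].round(3),s['tool_pos'],s['eef_rot'],s['opening'],shares([.4507,.128,.073],s))
p,d=snap('top','top1.png');p,d=snap('scene');cv2.imwrite('pics/s1.png',cv2.resize(p[180:330,250:450,::-1],(800,600)))"
```

```text
2.2 [-0.221  0.63  -0.248  2.102  0.339  0.445  0.744] [0.44976652 0.13038417 0.16133272] [4.78773827e-02 9.98852756e-01 9.60590630e-04 6.86586914e-05] 0.6808861084990384 [-0.0144 -0.0307  1.1041]
```

View pics/s1.png

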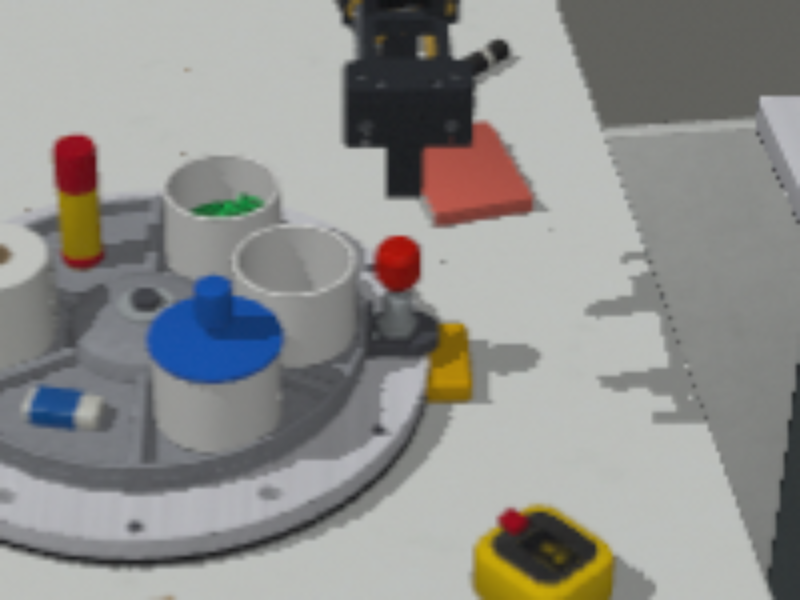

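The crop shows the finger (400,180) straight above the red knob (398,262), and the lid sitting on its tub at (213,340). I'll go down onto the knob.

Call:
step_arm(
  motion=[
    {"dx": 0, "dy": 0, "dz": 0.5, "wx": 0, "wy": 0, "wz": 0, "claw": 60},
    {"dx": 0, "dy": 0, "dz": 0.8, "wx": 0, "wy": 0, "wz": 0, "claw": 60},
    {"dx": 0, "dy": 0, "dz": 0.8, "wx": 0, "wy": 0, "wz": 0, "claw": 60},
    {"dx": 0, "dy": 0, "dz": 0.8, "wx": 0, "wy": 0, "wz": 0, "claw": 60},
    {"dx": 0, "dy": 0, "dz": 0.8, "wx": 0, "wy": 0, "wz": 0, "claw": 60},
  ],
)

```text
clock: 2.8
tool_pos: [0.4506, 0.1289, 0.0983]
eef_rot: [0.049, 0.999, 0.001, 0.001]
contact_force: [0.8, -0.1, 0.4]
opening: 0.68
finger_force: 0.0
```

```bash
python3 -c "
from tl import *
s=get_state();print(s['clock'],s['tool_pos'],s['eef_rot'],s['contact_force'],shares([.4507,.128,.073],s))"
```

```text
2.8 [0.45058641 0.12891142 0.09834809] [4.86083921e-02 9.98817264e-01 6.38965447e-04 9.43409993e-04] [ 0.82251399 -0.13305652  0.42071055] [-0.0019 -0.0116  0.3168]
```

Call:
step_arm(
  motion=[
    {"dx": 0, "dy": -0.01, "dz": 0.31, "wx": 0, "wy": 0, "wz": 0, "claw": 60},
    {"dx": 0, "dy": -0.01, "dz": 0.31, "wx": 0, "wy": 0, "wz": 0, "claw": 60},
    {"dx": 0, "dy": -0.01, "dz": 0.31, "wx": 0, "wy": 0, "wz": 0, "claw": 35},
    {"dx": 0, "dy": -0.01, "dz": 0.31, "wx": 0, "wy": 0, "wz": 0, "claw": 30},
    {"dx": 0, "dy": -0.01, "dz": 0.31, "wx": 0, "wy": 0, "wz": 0, "claw": 20},
    {"dx": 0, "dy": -0.01, "dz": 0.31, "wx": 0, "wy": 0, "wz": 0, "claw": 20},
    {"dx": 0, "dy": -0.01, "dz": 0.31, "wx": 0, "wy": 0, "wz": 0, "claw": 20},
    {"dx": 0, "dy": -0.01, "dz": 0.31, "wx": 0, "wy": 0, "wz": 0, "claw": 20},
  ],
  force=40,
)

```text
clock: 3.6
tool_pos: [0.4503, 0.1274, 0.0728]
eef_rot: [0.049, 0.999, 0.0, 0.0]
contact_force: [-0.2, 0.8, 6.3]
opening: 0.303
finger_force: 40.0
```

```bash
python3 -c "
from tl import *
s=get_state();print(s['clock'],s['tool_pos'],s['eef_rot'],s['contact_force'],s['moment'],s['opening'],s['finger_force'])"
```

```text
3.6 [0.45027467 0.12740096 0.07280137] [4.89757562e-02 9.98799814e-01 2.69555960e-04 4.84504323e-04] [-0.19631751  0.78296118  6.26474237] [0.04153878 0.06578622 0.01431739] 0.30275313567382484 39.99993039295077
```

Call:
step_arm(
  motion=[
    {"dx": 0, "dy": 0, "dz": -0.06, "wx": 0, "wy": 0, "wz": 0, "claw": 20},
    {"dx": 0, "dy": 0, "dz": -0.12, "wx": 0, "wy": 0, "wz": 0, "claw": 20},
    {"dx": 0, "dy": 0, "dz": -0.17, "wx": 0, "wy": 0, "wz": 0, "claw": 20},
    {"dx": 0, "dy": 0, "dz": -0.17, "wx": 0, "wy": 0, "wz": 0, "claw": 20},
    {"dx": 0, "dy": 0, "dz": -0.17, "wx": 0, "wy": 0, "wz": 0, "claw": 20},
  ],
)

```text
clock: 4.1
tool_pos: [0.4502, 0.1273, 0.0858]
eef_rot: [0.049, 0.999, 0.0, 0.0]
contact_force: [2.4, 0.1, -10.8]
opening: 0.301
finger_force: 40.0
```

```bash
python3 -c "
from tl import *
s=get_state();print(s['clock'],s['tool_pos'],s['eef_rot'],s['contact_force'],s['moment'],s['opening'],s['finger_force'])
p,d=snap('top');p,d=snap('scene');cv2.imwrite('pics/s2.png',cv2.resize(p[200:300,280:400,::-1],(720,600)))
c=np.array([.6018,.114]); k=np.array([.4505,.1274]); R0=Ro.from_quat(s['eef_rot']).as_matrix()
print(np.linalg.norm(k-c))
for ang in (30,60):
  for i in range(8):
    pass
Rw=lambda a:Ro.from_euler('z',a,degrees=True).as_matrix()[:2,:2]
for a0 in(0,30):
  k0=c+Rw(a0)@(k-c); T=Ro.from_euler('z',a0,degrees=True).as_matrix()@R0
  for a in range(5,31,5):
    ka=c+Rw(a0+a)@(k-c); print(a0,a,(T.T@np.array([*(ka-k0),0])/.08).round(3),-a/180)
"
```

```text
4.1 [0.45015899 0.12732968 0.08579121] [4.90206156e-02 9.98797731e-01 2.30468556e-04 1.33799349e-04] [  2.42501983   0.11033018 -10.78784842] [ 0.22106083 -0.60490285  0.07361655] 0.3014814330878593 39.99975934624672
0.1518922315327548
0 5 [-0.009 -0.165 -0.   ] -0.027777777777777776
0 10 [-0.032 -0.329 -0.   ] -0.05555555555555555
0 15 [-0.069 -0.491 -0.   ] -0.08333333333333333
0 20 [-0.121 -0.648 -0.   ] -0.1111111111111111
0 25 [-0.186 -0.801 -0.   ] -0.1388888888888889
0 30 [-0.264 -0.947 -0.   ] -0.16666666666666666
30 5 [-0.009 -0.165 -0.   ] -0.027777777777777776
30 10 [-0.032 -0.329 -0.   ] -0.05555555555555555
30 15 [-0.069 -0.491 -0.   ] -0.08333333333333333
30 20 [-0.121 -0.648 -0.   ] -0.1111111111111111
30 25 [-0.186 -0.801 -0.   ] -0.1388888888888889
30 30 [-0.264 -0.947 -0.   ] -0.16666666666666666
```

View pics/s2.png

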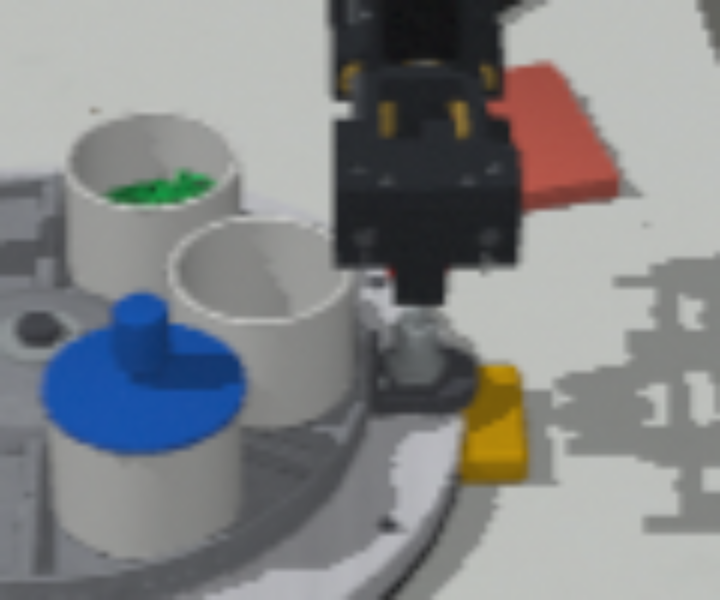

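The view shows the knob lifted in the fingers at (418,290), with the neck exposed. Now the first 30 degrees of the turn.

Call:
step_arm(
  motion=[
    {"dx": -0.009, "dy": -0.165, "dz": -0.01, "wx": 0, "wy": 0, "wz": -0.0278, "claw": 20},
    {"dx": -0.032, "dy": -0.329, "dz": -0.01, "wx": 0, "wy": 0, "wz": -0.0556, "claw": 20},
    {"dx": -0.069, "dy": -0.491, "dz": -0.01, "wx": 0, "wy": 0, "wz": -0.0833, "claw": 20},
    {"dx": -0.121, "dy": -0.648, "dz": -0.01, "wx": 0, "wy": 0, "wz": -0.1111, "claw": 20},
    {"dx": -0.186, "dy": -0.801, "dz": -0.01, "wx": 0, "wy": 0, "wz": -0.1389, "claw": 20},
    {"dx": -0.264, "dy": -0.947, "dz": -0.01, "wx": 0, "wy": 0, "wz": -0.1667, "claw": 20},
    {"dx": -0.264, "dy": -0.947, "dz": -0.01, "wx": 0, "wy": 0, "wz": -0.1667, "claw": 20},
  ],
)

```text
clock: 4.9
tool_pos: [0.4645, 0.0482, 0.0865]
eef_rot: [-0.211, 0.978, -0.0, 0.0]
contact_force: [2.8, 1.3, -10.6]
opening: 0.299
finger_force: 40.0
```

```bash
python3 -c "
from tl import *
s=get_state();print(s['clock'],s['q'].round(3),s['tool_pos'],s['eef_rot'],s['contact_force'],s['moment'],s['opening'],s['finger_force'])
d=s['tool_pos'][:2]-[.6018,.114];print(np.hypot(*d),np.degrees(np.arctan2(d[1],d[0]))%360)
R=Ro.from_quat(s['eef_rot']).as_matrix();print('force tool',R.T@s['contact_force'])"
```

```text
4.9 [-0.039  0.779 -0.264  2.153  0.694  0.291  1.093] [0.46446728 0.04824916 0.08648202] [-2.10757507e-01  9.77538271e-01 -1.23998454e-04  4.30778586e-04] [  2.75661813   1.32634627 -10.55315152] [ 0.54757564 -0.45870774  0.19335561] 0.2994915074877832 40.000008065253496
0.1522611242072961 205.58371895336734
force tool [-3.04990706  0.07713551 10.5555323 ]
```

Call:
step_arm(
  motion=[
    {"dx": -0.009, "dy": -0.165, "dz": 0, "wx": 0, "wy": 0, "wz": -0.0278, "claw": 20},
    {"dx": -0.032, "dy": -0.329, "dz": 0, "wx": 0, "wy": 0, "wz": -0.0556, "claw": 20},
    {"dx": -0.069, "dy": -0.491, "dz": 0, "wx": 0, "wy": 0, "wz": -0.0833, "claw": 20},
    {"dx": -0.121, "dy": -0.648, "dz": 0, "wx": 0, "wy": 0, "wz": -0.1111, "claw": 20},
    {"dx": -0.186, "dy": -0.801, "dz": 0, "wx": 0, "wy": 0, "wz": -0.1389, "claw": 20},
    {"dx": -0.26, "dy": -0.94, "dz": 0, "wx": 0, "wy": 0, "wz": -0.165, "claw": 20},
    {"dx": -0.26, "dy": -0.94, "dz": 0, "wx": 0, "wy": 0, "wz": -0.165, "claw": 20},
    {"dx": -0.26, "dy": -0.94, "dz": 0, "wx": 0, "wy": 0, "wz": -0.165, "claw": 20},
  ],
)

```text
clock: 5.7
tool_pos: [0.5127, -0.0094, 0.0863]
eef_rot: [-0.454, 0.891, 0.001, -0.0]
contact_force: [2.8, 1.2, -10.1]
opening: 0.304
finger_force: 40.0
```

```bash
python3 -c "
from tl import *
s=get_state();print(s['clock'],s['q'].round(3),s['tool_pos'],s['eef_rot'],s['contact_force'],s['moment'],s['opening'],s['finger_force'])
d=s['tool_pos'][:2]-[.6018,.114];print(np.hypot(*d),np.degrees(np.arctan2(d[1],d[0]))%360)
R=Ro.from_quat(s['eef_rot']).as_matrix();print('force tool',R.T@s['contact_force'],R.round(3).tolist())
c=np.array([.6018,.114]);k=np.array([.4502,.1273]);print(c+Ro.from_euler('z',60,degrees=True).as_matrix()[:2,:2]@(k-c))
for n in('scene','top'):
    p,dd=snap(n,n+'3.png');W=cloud(n,dd);h=cv2.cvtColor(p,cv2.COLOR_RGB2HSV)
    b=(h[...,0]>100)&(h[...,0]<125)&(h[...,1]>130)&(W[...,2]>.117)&(W[...,2]<.14)&(abs(W[...,0]-.51)<.05)&(abs(W[...,1]-.12)<.05)
    if b.any():
        v,u=np.nonzero(b);K,D,E=cam(n);r=cv2.undistortPoints(np.array([[[u.mean(),v.mean()]]]),K,D).ravel();q=E[:3,:3]@[*r,1];print(n,b.sum(),(E[:3,3]+q*((.122-E[2,3])/q[2])).round(4))
"
```

```text
5.7 [ 0.229  0.838 -0.5    2.01   0.824  0.506  1.634] [ 0.51266877 -0.00941458  0.08626753] [-4.53866830e-01  8.91069114e-01  7.48925336e-04 -4.17101298e-04] [  2.83262384   1.19822512 -10.07333917] [ 0.40670602 -0.62066901 -0.11355248] 0.3036460522534078 40.00364575535059
0.15223513138703235 234.16281198299214
force tool [-2.63543857 -1.60386767 10.07043869] [[-0.588, -0.809, -0.001], [-0.809, 0.588, 0.001], [0.0, 0.002, -1.0]]
[ 0.51448186 -0.01063945]
scene 69 [0.5123 0.1217 0.122 ]
top 52 [0.5133 0.1222 0.122 ]
```

Call:
step_arm(
  motion=[
    {"dx": 0, "dy": -0.026, "dz": 0, "wx": 0, "wy": 0, "wz": 0, "claw": 20},
    {"dx": 0, "dy": -0.026, "dz": 0, "wx": 0, "wy": 0, "wz": 0, "claw": 20},
    {"dx": 0, "dy": -0.026, "dz": 0, "wx": 0, "wy": 0, "wz": 0, "claw": 20},
    {"dx": 0, "dy": -0.026, "dz": 0, "wx": 0, "wy": 0, "wz": 0, "claw": 20},
  ],
)

```text
clock: 6.2
tool_pos: [0.5146, -0.0108, 0.0866]
eef_rot: [-0.455, 0.89, 0.0, -0.0]
contact_force: [0.1, 3.9, -10.6]
opening: 0.301
finger_force: 40.0
```

```bash
python3 -c "
from tl import *
s=get_state();print(s['clock'],s['tool_pos'],s['contact_force'])
d=s['tool_pos'][:2]-[.6018,.114];print(np.hypot(*d),np.degrees(np.arctan2(d[1],d[0]))%360)"
```

```text
6.2 [ 0.51458777 -0.01083141  0.08662326] [  0.10321099   3.9079463  -10.64905863]
0.15227886832035673 235.06030499649125
```

Call:
step_arm(
  motion=[
    {"dx": 0, "dy": -0.026, "dz": 0, "wx": 0, "wy": 0, "wz": 0, "claw": 40},
    {"dx": 0, "dy": 0, "dz": 0, "wx": 0, "wy": 0, "wz": 0, "claw": 60},
    {"dx": 0, "dy": 0, "dz": 0, "wx": 0, "wy": 0, "wz": 0, "claw": 60},
    {"dx": 0, "dy": 0, "dz": 0, "wx": 0, "wy": 0, "wz": 0, "claw": 60},
  ],
)

```text
clock: 6.6
tool_pos: [0.5155, -0.0119, 0.0872]
eef_rot: [-0.454, 0.891, -0.001, 0.0]
contact_force: [-0.6, 0.3, 0.2]
opening: 0.641
finger_force: 0.0
```

Call:
step_arm(
  motion=[
    {"dx": 0, "dy": 0, "dz": -0.5, "wx": 0, "wy": 0, "wz": 0, "claw": 60},
    {"dx": 0, "dy": 0, "dz": -1, "wx": 0, "wy": 0, "wz": 0, "claw": 60},
    {"dx": 0, "dy": 0, "dz": -1, "wx": 0, "wy": 0, "wz": 0, "claw": 60},
    {"dx": 0, "dy": 0, "dz": -1, "wx": 0, "wy": 0, "wz": 0, "claw": 60},
  ],
)

```text
clock: 7.0
tool_pos: [0.5158, -0.0119, 0.1675]
eef_rot: [-0.454, 0.891, -0.001, 0.001]
contact_force: [0.6, 0.2, -0.9]
opening: 0.682
finger_force: 0.0
```

```bash
python3 -c "
from tl import *
s=get_state();print(s['clock'],s['tool_pos'],s['contact_force'])
for n in('scene','top'):
    p,dd=snap(n);W=cloud(n,dd);h=cv2.cvtColor(p,cv2.COLOR_RGB2HSV);H=h[...,0].astype(int);S=h[...,1]
    X,Y,Z=np.moveaxis(W,-1,0)
    b=(H>100)&(H<125)&(S>130)&(Z>.117)&(Z<.14)&(abs(X-.51)<.05)&(abs(Y-.12)<.05)
    m=((H<8)|(H>172))&(S>120)&(Z>.06)&(Z<.125)&(np.hypot(X-.5145,Y+.0106)<.035)
    print(n,'red',m.sum(),np.nanmin(W[m],0).round(4),np.nanmax(W[m],0).round(4)) if m.any() else 0
    if b.any():
        v,u=np.nonzero(b);K,D,E=cam(n);r=cv2.undistortPoints(np.array([[[u.mean(),v.mean()]]]),K,D).ravel();q=E[:3,:3]@[*r,1];print(n,b.sum(),(E[:3,3]+q*((.122-E[2,3])/q[2])).round(4))
    if n=='scene':cv2.imwrite('pics/s4.png',cv2.resize(p[170:320,220:420,::-1],(800,600)))
"
```

```text
7.0 [ 0.51575157 -0.01186886  0.16751094] [ 0.57731233  0.15946225 -0.93621686]
scene red 102 [ 0.5027 -0.0231  0.0745] [0.5263 0.01   0.1025]
scene 71 [0.5125 0.1209 0.122 ]
top red 20 [ 0.5049 -0.0124  0.0889] [0.5172 0.0015 0.1018]
top 52 [0.513  0.1205 0.122 ]
```

View pics/s4.png

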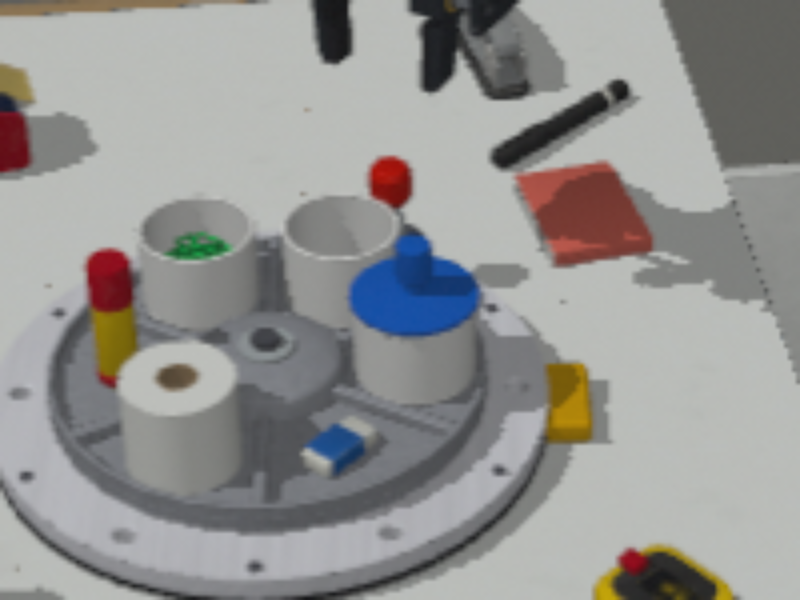

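The knob's top is back at its starting height, about 0.102 m, so it is home. The crop shows the lid at (413,290) in the front compartment facing the tab (570,400), and the red knob at (390,182). I'll move over the lid.

Call:
step_arm(
  motion=[
    {"dx": -0.66, "dy": 0.5, "dz": 0, "wx": 0, "wy": 0, "wz": 0, "claw": 50},
    {"dx": -0.66, "dy": 0.5, "dz": 0, "wx": 0, "wy": 0, "wz": 0, "claw": 50},
    {"dx": -0.66, "dy": 0.5, "dz": 0, "wx": 0, "wy": 0, "wz": 0, "claw": 50},
  ],
)

```text
clock: 7.4
tool_pos: [0.513, 0.0583, 0.1659]
eef_rot: [-0.457, 0.889, 0.001, -0.0]
contact_force: [-0.2, 0.4, 0.2]
opening: 0.573
finger_force: 0.0
```

Call:
step_arm(
  motion=[
    {"dx": -0.66, "dy": 0.5, "dz": 0, "wx": 0, "wy": 0, "wz": 0.04, "claw": 50},
    {"dx": -0.66, "dy": 0.5, "dz": 0, "wx": 0, "wy": 0, "wz": 0.08, "claw": 50},
    {"dx": -0.66, "dy": 0.5, "dz": 0, "wx": 0, "wy": 0, "wz": 0.12, "claw": 50},
    {"dx": -0.66, "dy": 0.5, "dz": 0, "wx": 0, "wy": 0, "wz": 0.16, "claw": 50},
    {"dx": -0.66, "dy": 0.5, "dz": 0, "wx": 0, "wy": 0, "wz": 0.16, "claw": 50},
    {"dx": -0.66, "dy": 0.5, "dz": 0, "wx": 0, "wy": 0, "wz": 0.16, "claw": 50},
  ],
)

```text
clock: 8.0
tool_pos: [0.5121, 0.1197, 0.166]
eef_rot: [-0.22, 0.976, -0.001, -0.001]
contact_force: [1.0, 0.1, -0.1]
opening: 0.562
finger_force: 0.0
```

```bash
python3 -c "
from tl import *
s=get_state();print(s['clock'],s['q'].round(2),s['tool_pos'],s['eef_rot'],shares([.5127,.1207,.104],s))"
```

```text
8.0 [-0.03  0.7  -0.48  1.92  0.53  0.64  1.17] [0.51212661 0.11969886 0.1660302 ] [-2.19737832e-01  9.75558432e-01 -6.38071297e-04 -7.89981553e-04] [-0.0133  0.0089  0.7753]
```

Call:
step_arm(
  motion=[
    {"dx": -0.013, "dy": 0.009, "dz": 0.3, "wx": 0, "wy": 0, "wz": 0, "claw": 50},
    {"dx": -0.013, "dy": 0.009, "dz": 0.55, "wx": 0, "wy": 0, "wz": 0, "claw": 50},
    {"dx": -0.013, "dy": 0.009, "dz": 0.7, "wx": 0, "wy": 0, "wz": 0, "claw": 50},
    {"dx": -0.013, "dy": 0.009, "dz": 0.77, "wx": 0, "wy": 0, "wz": 0, "claw": 50},
    {"dx": -0.013, "dy": 0.009, "dz": 0.77, "wx": 0, "wy": 0, "wz": 0, "claw": 50},
    {"dx": -0.013, "dy": 0.009, "dz": 0.77, "wx": 0, "wy": 0, "wz": 0, "claw": 50},
  ],
  force=20,
)

```text
clock: 8.6
tool_pos: [0.5133, 0.1222, 0.1056]
eef_rot: [-0.219, 0.976, 0.0, 0.0]
contact_force: [-0.1, 0.3, 0.2]
opening: 0.562
finger_force: 0.0
```

Call:
step_arm(
  motion=[
    {"dx": 0, "dy": 0, "dz": 0, "wx": 0, "wy": 0, "wz": 0, "claw": 30},
    {"dx": 0, "dy": 0, "dz": 0, "wx": 0, "wy": 0, "wz": 0, "claw": 25},
    {"dx": 0, "dy": 0, "dz": 0, "wx": 0, "wy": 0, "wz": 0, "claw": 15},
    {"dx": 0, "dy": 0, "dz": 0, "wx": 0, "wy": 0, "wz": 0, "claw": 15},
    {"dx": 0, "dy": 0, "dz": 0, "wx": 0, "wy": 0, "wz": 0, "claw": 15},
    {"dx": 0, "dy": 0, "dz": 0, "wx": 0, "wy": 0, "wz": 0, "claw": 15},
  ],
)

```text
clock: 9.2
tool_pos: [0.5131, 0.1222, 0.1054]
eef_rot: [-0.219, 0.976, -0.0, 0.0]
contact_force: [0.1, -0.1, 4.2]
opening: 0.243
finger_force: 20.0
```

```bash
python3 -c "
from tl import *
s=get_state();print(s['clock'],s['tool_pos'],s['eef_rot'],s['contact_force'],s['moment'],s['opening'],s['finger_force'])
R=Ro.from_quat(s['eef_rot']).as_matrix();print(R.round(3).tolist(), R.T@(np.array([.56,-.22,0])-s['tool_pos'])/.08)"
```

```text
9.2 [0.51313448 0.12217598 0.10536791] [-2.18887743e-01  9.75750024e-01 -1.97672685e-05  2.16391024e-04] [ 0.07473724 -0.05682307  4.17676452] [0.026489   0.06364747 0.0206976 ] 0.2428944423641777 20.000026524066925
[[-0.904, -0.427, 0.0], [-0.427, 0.904, 0.0], [-0.0, -0.0, -1.0]] [ 1.29790748 -4.11740526  1.31711103]
```

Call:
step_arm(
  motion=[
    {"dx": 0, "dy": 0, "dz": -0.08, "wx": 0, "wy": 0, "wz": 0, "claw": 15},
    {"dx": 0, "dy": 0, "dz": -0.2, "wx": 0, "wy": 0, "wz": 0, "claw": 15},
    {"dx": 0, "dy": 0, "dz": -0.4, "wx": 0, "wy": 0, "wz": 0, "claw": 15},
    {"dx": 0, "dy": 0, "dz": -0.6, "wx": 0, "wy": 0, "wz": 0, "claw": 15},
    {"dx": 0, "dy": 0, "dz": -0.8, "wx": 0, "wy": 0, "wz": 0, "claw": 15},
    {"dx": 0, "dy": 0, "dz": -0.8, "wx": 0, "wy": 0, "wz": 0, "claw": 15},
  ],
  force=25,
)

```text
clock: 9.8
tool_pos: [0.5142, 0.1228, 0.1713]
eef_rot: [-0.219, 0.976, 0.0, 0.002]
contact_force: [0.1, 0.6, -1.9]
opening: 0.243
finger_force: 25.0
```

```bash
python3 -c "
from tl import *
s=get_state();print(s['clock'],s['tool_pos'],s['contact_force'],s['moment'],s['opening'],s['finger_force'])
p,d=snap('scene');cv2.imwrite('pics/s5.png',cv2.resize(p[160:310,220:420,::-1],(800,600)))
p,d=snap('top');W=cloud('top',d);X,Y,Z=np.moveaxis(W,-1,0)
m=(abs(X-.56)<.09)&(abs(Y+.22)<.09);print('free?',m.sum(),(Z[m]>.012).sum(),np.nanmax(Z[m]))"
```

```text
9.8 [0.51424492 0.1227556  0.17132545] [ 0.09081405  0.62840177 -1.88120658] [ 0.08707391  0.03189759 -0.00206993] 0.24262973344620714 25.00000711530447
free? 2937 0 0.010218982240457475
```

View pics/s5.png

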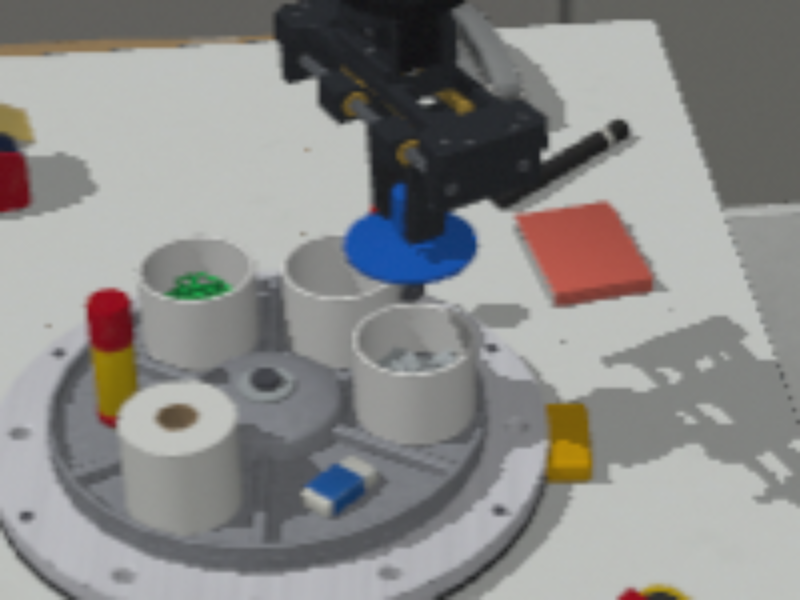

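The lid is held level at (410,240), clear of the tub, and the seals are visible below it at (410,360). I'll carry it to the free table on the right.

Call:
step_arm(
  motion=[
    {"dx": 0.09, "dy": -0.28, "dz": 0, "wx": 0, "wy": 0, "wz": 0, "claw": 15},
    {"dx": 0.18, "dy": -0.55, "dz": 0, "wx": 0, "wy": 0, "wz": 0, "claw": 15},
    {"dx": 0.26, "dy": -0.82, "dz": 0, "wx": 0, "wy": 0, "wz": 0, "claw": 15},
  ],
)

```text
clock: 10.2
tool_pos: [0.5215, 0.053, 0.1681]
eef_rot: [-0.219, 0.976, -0.0, -0.001]
contact_force: [0.1, -0.9, -2.2]
opening: 0.238
finger_force: 25.0
```

Call:
step_arm(
  motion=[
    {"dx": 0.09, "dy": -0.28, "dz": 0, "wx": 0, "wy": 0, "wz": 0, "claw": 15},
    {"dx": 0.18, "dy": -0.55, "dz": 0, "wx": 0, "wy": 0, "wz": 0, "claw": 15},
    {"dx": 0.26, "dy": -0.82, "dz": 0, "wx": 0, "wy": 0, "wz": 0, "claw": 15},
  ],
)

```text
clock: 10.5
tool_pos: [0.5307, -0.0154, 0.1681]
eef_rot: [-0.219, 0.976, 0.0, -0.001]
contact_force: [0.1, -0.1, -0.1]
opening: 0.241
finger_force: 25.0
```

Call:
step_arm(
  motion=[
    {"dx": 0.09, "dy": -0.28, "dz": 0, "wx": 0, "wy": 0, "wz": 0, "claw": 15},
    {"dx": 0.18, "dy": -0.55, "dz": 0, "wx": 0, "wy": 0, "wz": 0, "claw": 15},
    {"dx": 0.26, "dy": -0.82, "dz": 0, "wx": 0, "wy": 0, "wz": 0, "claw": 15},
  ],
)

```text
clock: 10.8
tool_pos: [0.5399, -0.0835, 0.168]
eef_rot: [-0.219, 0.976, 0.0, -0.001]
contact_force: [0.1, 0.6, -1.3]
opening: 0.238
finger_force: 25.0
```

Call:
step_arm(
  motion=[
    {"dx": 0.09, "dy": -0.28, "dz": 0, "wx": 0, "wy": 0, "wz": 0, "claw": 15},
    {"dx": 0.18, "dy": -0.55, "dz": 0, "wx": 0, "wy": 0, "wz": 0, "claw": 15},
    {"dx": 0.26, "dy": -0.82, "dz": 0, "wx": 0, "wy": 0, "wz": 0, "claw": 15},
  ],
)

```text
clock: 11.1
tool_pos: [0.549, -0.1517, 0.1679]
eef_rot: [-0.219, 0.976, 0.0, -0.001]
contact_force: [0.1, -0.3, -0.5]
opening: 0.241
finger_force: 25.0
```

Call:
step_arm(
  motion=[
    {"dx": 0.09, "dy": -0.28, "dz": 0, "wx": 0, "wy": 0, "wz": 0, "claw": 15},
    {"dx": 0.18, "dy": -0.55, "dz": 0, "wx": 0, "wy": 0, "wz": 0, "claw": 15},
    {"dx": 0.26, "dy": -0.82, "dz": 0, "wx": 0, "wy": 0, "wz": 0, "claw": 15},
    {"dx": 0.26, "dy": -0.82, "dz": 0, "wx": 0, "wy": 0, "wz": 0, "claw": 15},
    {"dx": 0.26, "dy": -0.82, "dz": 0, "wx": 0, "wy": 0, "wz": 0, "claw": 15},
  ],
)

```text
clock: 11.6
tool_pos: [0.5584, -0.2185, 0.1681]
eef_rot: [-0.219, 0.976, 0.001, -0.001]
contact_force: [-0.2, 1.3, -0.4]
opening: 0.245
finger_force: 25.0
```

```bash
python3 -c "
from tl import *
s=get_state();print(s['clock'],s['q'].round(2),s['tool_pos'],s['eef_rot'],s['contact_force'],s['opening'],s['finger_force'])"
```

```text
11.6 [ 0.61  0.79 -0.56  1.7   0.55  0.81  1.81] [ 0.55835132 -0.21847259  0.16806298] [-2.18555565e-01  9.75823972e-01  7.64427327e-04 -6.76171063e-04] [-0.22739113  1.28801475 -0.44313369] 0.24532648943300808 25.00004201196134
```

Call:
step_arm(
  motion=[
    {"dx": 0, "dy": 0, "dz": 0.3, "wx": 0, "wy": 0, "wz": 0, "claw": 15},
    {"dx": 0, "dy": 0, "dz": 0.6, "wx": 0, "wy": 0, "wz": 0, "claw": 15},
    {"dx": 0, "dy": 0, "dz": 1, "wx": 0, "wy": 0, "wz": 0, "claw": 15},
  ],
)

```text
clock: 11.9
tool_pos: [0.5599, -0.2167, 0.089]
eef_rot: [-0.22, 0.975, 0.0, 0.001]
contact_force: [0.5, -0.3, -0.6]
opening: 0.239
finger_force: 25.0
```

Call:
step_arm(
  motion=[
    {"dx": 0, "dy": 0, "dz": 0.3, "wx": 0, "wy": 0, "wz": 0, "claw": 15},
    {"dx": 0, "dy": 0, "dz": 0.5, "wx": 0, "wy": 0, "wz": 0, "claw": 15},
    {"dx": 0, "dy": 0, "dz": 0.65, "wx": 0, "wy": 0, "wz": 0, "claw": 15},
    {"dx": 0, "dy": 0, "dz": 0.73, "wx": 0, "wy": 0, "wz": 0, "claw": 15},
    {"dx": 0, "dy": 0, "dz": 0.73, "wx": 0, "wy": 0, "wz": 0, "claw": 15},
    {"dx": 0, "dy": 0, "dz": 0.73, "wx": 0, "wy": 0, "wz": 0, "claw": 15},
  ],
)

```text
clock: 12.5
tool_pos: [0.5597, -0.2188, 0.0314]
eef_rot: [-0.219, 0.976, -0.0, 0.001]
contact_force: [-0.4, 0.1, 0.3]
opening: 0.238
finger_force: 25.0
```

```bash
python3 -c "
from tl import *
s=get_state();print(s['clock'],s['tool_pos'],s['eef_rot'],s['contact_force'],s['opening'],s['finger_force'])"
```

```text
12.5 [ 0.559683   -0.21884098  0.03142459] [-2.18865056e-01  9.75754900e-01 -2.29144757e-04  6.40431085e-04] [-0.40060194  0.08715719  0.33494325] 0.23781180420498935 24.99996126629412
```

Creep the last 10 mm.

Call:
step_arm(
  motion=[
    {"dx": 0, "dy": 0, "dz": 0.03, "wx": 0, "wy": 0, "wz": 0, "claw": 15},
    {"dx": 0, "dy": 0, "dz": 0.06, "wx": 0, "wy": 0, "wz": 0, "claw": 15},
    {"dx": 0, "dy": 0, "dz": 0.08, "wx": 0, "wy": 0, "wz": 0, "claw": 15},
    {"dx": 0, "dy": 0, "dz": 0.1, "wx": 0, "wy": 0, "wz": 0, "claw": 15},
    {"dx": 0, "dy": 0, "dz": 0.11, "wx": 0, "wy": 0, "wz": 0, "claw": 15},
    {"dx": 0, "dy": 0, "dz": 0.12, "wx": 0, "wy": 0, "wz": 0, "claw": 15},
    {"dx": 0, "dy": 0, "dz": 0.12, "wx": 0, "wy": 0, "wz": 0, "claw": 15},
    {"dx": 0, "dy": 0, "dz": 0.12, "wx": 0, "wy": 0, "wz": 0, "claw": 15},
  ],
)

```text
clock: 13.3
tool_pos: [0.559, -0.2188, 0.0214]
eef_rot: [-0.219, 0.976, -0.0, -0.0]
contact_force: [-1.1, -0.1, 3.9]
opening: 0.242
finger_force: 25.0
```

```bash
python3 -c "
from tl import *
s=get_state();print(s['clock'],s['tool_pos'],s['eef_rot'],s['contact_force'],s['opening'],s['finger_force'])"
```

```text
13.3 [ 0.55897758 -0.21880372  0.02140919] [-2.18887549e-01  9.75750089e-01 -4.18595338e-05 -4.66352359e-05] [-1.12126695 -0.1446367   3.91083569] 0.24244643092077975 24.99999183230102
```

The wrist feels +3.9 N upward, so the lid is on the table. Release and back off.

Call:
step_arm(
  motion=[
    {"dx": 0, "dy": 0, "dz": 0, "wx": 0, "wy": 0, "wz": 0, "claw": 25},
    {"dx": 0, "dy": 0, "dz": 0, "wx": 0, "wy": 0, "wz": 0, "claw": 35},
    {"dx": 0, "dy": 0, "dz": 0, "wx": 0, "wy": 0, "wz": 0, "claw": 50},
    {"dx": 0, "dy": 0, "dz": 0, "wx": 0, "wy": 0, "wz": 0, "claw": 50},
    {"dx": 0, "dy": 0, "dz": 0, "wx": 0, "wy": 0, "wz": 0, "claw": 50},
  ],
)

```text
clock: 13.8
tool_pos: [0.5591, -0.2188, 0.021]
eef_rot: [-0.219, 0.976, 0.0, 0.0]
contact_force: [-0.3, 0.7, -0.9]
opening: 0.565
finger_force: 0.0
```

Call:
step_arm(
  motion=[
    {"dx": 0, "dy": 0, "dz": -0.2, "wx": 0, "wy": 0, "wz": 0, "claw": 50},
    {"dx": 0, "dy": 0, "dz": -0.5, "wx": 0, "wy": 0, "wz": 0, "claw": 50},
    {"dx": 0, "dy": 0, "dz": -1, "wx": 0, "wy": 0, "wz": 0, "claw": 50},
  ],
)

```text
clock: 14.1
tool_pos: [0.5577, -0.2185, 0.1012]
eef_rot: [-0.219, 0.976, 0.001, -0.002]
contact_force: [0.9, -0.3, -0.3]
opening: 0.57
finger_force: 0.0
```

Call:
step_arm(
  motion=[
    {"dx": 0, "dy": 0, "dz": -0.5, "wx": 0, "wy": 0, "wz": 0, "claw": 50},
    {"dx": 0, "dy": 0, "dz": -1, "wx": 0, "wy": 0, "wz": 0, "claw": 50},
    {"dx": 0, "dy": 0, "dz": -1, "wx": 0, "wy": 0, "wz": 0, "claw": 50},
    {"dx": 0, "dy": 0, "dz": -1, "wx": 0, "wy": 0, "wz": 0, "claw": 50},
  ],
)

```text
clock: 14.5
tool_pos: [0.5595, -0.2191, 0.1828]
eef_rot: [-0.219, 0.976, -0.001, 0.001]
contact_force: [-0.1, 0.3, -0.4]
opening: 0.567
finger_force: 0.0
```

```bash
python3 -c "
from tl import *
s=get_state();print(s['clock'],s['tool_pos'],s['contact_force'])
p,d=snap('scene','end.png');W=cloud('scene',d);h=cv2.cvtColor(p,cv2.COLOR_RGB2HSV);H=h[...,0].astype(int);X,Y,Z=np.moveaxis(W,-1,0)
b=(H>100)&(H<125)&(h[...,1]>130)&(abs(X-.56)<.06)&(abs(Y+.22)<.06)&(Z<.06);Q=W[b&(Z<.025)];print(b.sum(),np.median(Q,0),np.linalg.lstsq(np.c_[Q[:,:2],np.ones(len(Q))],Q[:,2],rcond=None)[0],np.nanmax(Z[b]))
m=((H<8)|(H>172))&(h[...,1]>120)&(Z>.06)&(Z<.125)&(np.hypot(X-.5145,Y+.0106)<.035);print('knob',np.nanmin(W[m],0).round(4),np.nanmax(W[m],0).round(4))"
```

```text
14.5 [ 0.5594594  -0.21906564  0.18283022] [-0.05776601  0.25220243 -0.44719908]
332 [ 0.55849829 -0.21036605  0.0110978 ] [0.01022839 0.00438038 0.00658512] 0.052007282098044505
knob [ 0.5025 -0.0239  0.0759] [0.5264 0.008  0.1018]
```

View pics/end.png

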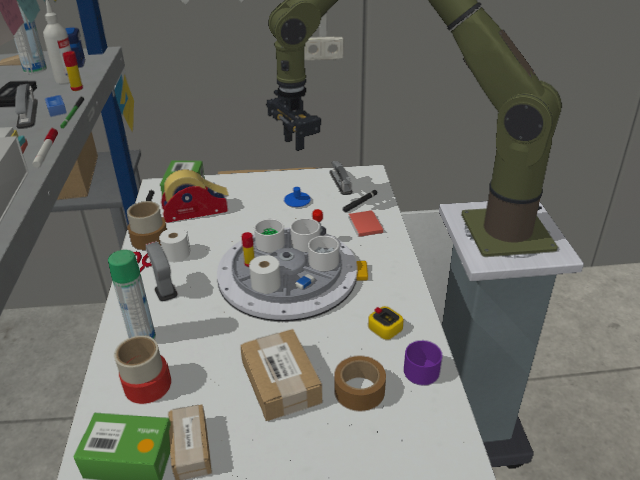

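The lid lies flat and upright on the table at (297,199). The uncovered tub stands at the front at (323,251) by the tab, and nothing else has moved. I'll hand it in if the top camera also shows the knob home.

```bash
python3 -c "
from tl import *
def kn(p,d,c,n):
    W=cloud(n,d);h=cv2.cvtColor(p,cv2.COLOR_RGB2HSV);H=h[...,0].astype(int);X,Y,Z=np.moveaxis(W,-1,0)
    m=((H<8)|(H>172))&(h[...,1]>120)&(Z>.07)&(np.hypot(X-c[0],Y-c[1])<.009);return np.percentile(Z[m],[50,80]).round(4)
z=np.load('top0.npz');a=kn(z['p'],z['d'],(.4506,.127),'top');b=kn(*snap('top'),(.5145,-.0106),'top');print(a,b)
if abs(b-a).max()<.005: print(workorder.finish_job())"
```

```text
[0.0982 0.0998] [0.0981 0.1006]
the job is handed in; nothing more can be done
None
```

The job is handed in: the tray is turned one place so the covered tub is at the yellow tab, the locking knob is back at its home height, and the lid lies flat and right way up on the table to the right of the carousel.

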